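Find the correctly filled cartridge by its weight

ROBOT

A 7-joint arm with a two-finger parallel gripper is mounted at the origin on a cart in front of the work surface, level with it; the furniture and walls round the work are solid. World frame = base frame: x ahead of the robot, y to its left, z up, the work surface at z = 0. Lengths are in m, angles in rad, forces in N, time in s.
With the tool pointing down it reaches from about 0.425 to 0.925 m from the base axis. Payload 6.8 kg.
Tool frame: the origin (TCP) lies midway between the tips of the shut fingers; the grasp point (between the pads) lies 19 mm behind it; z points along the fingers, y is the direction in which the jaws open and shut (so a half turn about z gives the same grasp; the last joint's range is limited). The gripper opens to 85 mm and grips with 20 to 120 N. Pads are 22 mm wide; open, the fingers measure 114 mm over their backs; the gripper's body (76 mm by 85 mm) begins 54 mm behind the grasp point. The pads swing forward as they close: fully open they stand 13 mm farther back than shut.
Start: joints at [1.101, 0.477, 0.022, 1.555, -0.011, 1.109, -0.083], TCP at [0.239, -0.631, 0.231] pointing down, gripper open.
Joint ranges: [-2.96, 2.96], [-0.34, 2.1], [-1.41, 1.46], [0.24, 2.44], [-1.37, 4.51], [0.17, 1.92], [-2.96, 2.96]. Speed limits (rad/s): [2.39, 2.39, 3.14, 3.14, 3.14, 3.14, 3.14].

INTERFACE

Orientations are given as a rotation vector (axis times angle).
In Python, from bench import r gives the robot as it stands. The module is installed in compiled form; this text tells all that it offers.
- The arm moves only by the tool play_rows, never from a script. Its argument "plan" is a list of rows, each a list of 7 numbers: the shift along the world's x, y, z in mm, then the turn, a rotation vector about the world's x, y, z in rad, then the finger opening in mm, from 0 to 85.4. A call has 1 to 12 rows; each row is the pose to reach, as a shift and turn from the pose commanded when the call began; what a row does not reach only later rows make up. A row lasts 1/10 s, in which the tool goes at most 50 mm and 8.59 degrees, less where a joint would pass 70% of its speed; a pose out of reach is approached as far as the arm can. A call with a gripper value outside its range is refused whole. The fingers move at their own pace and stop on an object; "grip_force" is the grip in N (left out, the last holds). Time passes only in rows, so rows that repeat a pose let the fingers close. It gives the time, the measured TCP pose, the force and the opening at its end, in the units of the state.
- r.get_obs(): the state, without advancing time (a new reading comes with each control period).
- r.grab_frame(name): name is "scene" or "top" or "wrist"; returns a dict with "color" (384x512x3 uint8, blue, green, red), "z_map" (384x512 float32, m along the optical axis (not along the pixel's ray), 0 where there is no reading), "camera_matrix" (3x3 intrinsics, pixels), "k1" (the pictures are not rectified: a ray, as slopes to the right and down, at radius r is drawn at 1 + k1 r^2 times it, then the intrinsics apply), "R" (3x3) and "t" (3): a world point X has camera coordinates R X + t. Camera axes: x right, y down, z forward; pixel columns grow to the right and rows downward; lengths in m; the calibration is good to about 2 mm. A picture is of the moment at which its call begins.
- r.hand_in(): hands the job in, once; it reports no verdict.
The state is a dict: "clock": time; "joints": joint angles; "qvel": joint speeds; "tau": joint torques, N m; "tcp_pos": TCP position; "orientation": TCP orientation; "contact_force": force on the tool from outside, world axes, zero at the start; "moment": the same for the moment, N m; "grip_width": finger opening in m.
Only numpy, scipy, OpenCV 4.12 (cv2) and the standard library are available. Lean on these libraries where they do the work, as an engineer would, in place of code of your own. Each camera call takes 0.05 s, during which the arm holds its last target.

TASK

The three sealed cartridges in the rack look alike, but one is under-filled, one over-filled and one correctly filled. Find the correctly filled one by its weight and leave it standing fully down in the holder of the spring scale's pan, so that the pointer rests between the two long marks; the other two must be standing in the rack at the end; the holder's cheeks cover the faces by which a cartridge is taken from the rack, so on the way it has to be put down and taken again by its other two faces. Do not knock over or shift the bottles, roll and timer on the bench.

Things in the scene. Friction and masses are not known exactly. Their poses are not given: they have to be found in the camera images.
- cartridge_a_mid (a point): Centre (half-way up) of a sealed white upright cartridge with grey bands and lid and a steel disc on top: 40 mm along its x, 62 mm along its y, 90 mm tall along its z. The three look alike and stand in shuffled bays of the rack, their y along the row. Hidden weights: correctly filled about 4.1 N (3.8 to 4.4 N), under-filled about 2.5 N, over-filled about 6.1 N.
- cartridge_a: The same cartridge; origin at the centre of its underside, 45 mm below its mid point.
- cartridge_b_mid (a point): Centre (half-way up) of a sealed white upright cartridge with grey bands and lid and a steel disc on top: 40 mm along its x, 62 mm along its y, 90 mm tall along its z. The three look alike and stand in shuffled bays of the rack, their y along the row. Hidden weights: correctly filled about 4.1 N (3.8 to 4.4 N), under-filled about 2.5 N, over-filled about 6.1 N.
- cartridge_b: The same cartridge; origin at the centre of its underside, 45 mm below its mid point.
- cartridge_c_mid (a point): Centre (half-way up) of a sealed white upright cartridge with grey bands and lid and a steel disc on top: 40 mm along its x, 62 mm along its y, 90 mm tall along its z. The three look alike and stand in shuffled bays of the rack, their y along the row. Hidden weights: correctly filled about 4.1 N (3.8 to 4.4 N), under-filled about 2.5 N, over-filled about 6.1 N.
- cartridge_c: The same cartridge; origin at the centre of its underside, 45 mm below its mid point.
- rack: Fixed aluminium rack, footprint 70 mm (x) by 232 mm (y); origin under its centre on the bench. Base plate 6 mm thick; three bays side by side at y = -74, 0 and +74 mm between four upright dividers 4 mm thick, 50 mm deep in x and reaching 90 mm above the bench. Each bay is 70 mm wide, open in front, behind and above, so a standing cartridge (top 96 mm above the bench) can be gripped only across its 40 mm, fingers on its -x and +x faces.
- scale: Fixed spring scale; origin under its centre on the bench. Grey housing 120 x 120 mm, 40 mm high; in front (its -x side, 60 mm out) a white plate 44 mm wide up to 95 mm above the bench with two long black marks, 14 and 23 mm below the pointer's height with the pan empty. Nothing in or around it rises above 178 mm.
- scale_pan (a joint): Downward travel of the sprung pan in m: 0 empty, stop at 0.036; spring 220 N/m (4.1 N of load gives about 0.019). A copper-coloured flat pointer (5 mm high) on the pan moves down in front of the plate; a short line marks its place with the pan empty.
- pan_seat (a point): Centre of the pan's upper face, where a cartridge stands; 84 mm above the bench when empty and moves down with the pan; axes as the scale. Two fixed steel cheeks stand on the pan at its x = -26.5 and +26.5 mm (4 mm thick, 44 mm long in y, 94 mm above the pan, 49 mm clear between them), so a cartridge fits only with its 40 mm along x and its 62 mm along y, and can be released only by fingers on its -y and +y faces. Lips 4 mm high at y = -37.5 and +37.5 mm (71 mm clear).
- amber_bottle: Bystander: amber glass bottle, 55 mm across, 113 mm tall; origin under its centre. Leave alone.
- red_bottle: Bystander: white bottle with red cap, 62 mm across, 131 mm tall; origin under its centre. Leave alone.
- green_bottle: Bystander: white bottle with green cap, 58 mm across, 135 mm tall; origin under its centre. Leave alone.
- film_roll: Bystander: white roll standing on end, 52 mm across, 50 mm tall; origin under its centre. Leave alone.
- kitchen_timer: Bystander: flat timer, 62 x 66 mm, 19 mm tall; origin under its centre. Leave alone.
There are look-alikes about, which are no part of the job. Leave any purple look-alike of the cartridge_c alone.

How it is judged:
At the end, for the whole second after the job is handed in: One cartridge stands upright in the pan's holder, fully down (within 6 mm), with the pan at rest 14 to 23 mm below its empty height, and the other two stand upright on the rack's base; all at rest (((z of cartridge_a_mid in the frame of pan_seat between 0.039 and 0.051 m and x of cartridge_a_mid in the frame of pan_seat between -0.009 and 0.009 m and y of cartridge_a_mid in the frame of pan_seat between -0.01 and 0.01 m and angle between each of cartridge_a_mid, cartridge_b_mid, cartridge_c_mid's own z axis and vertical below 0.12 rad and z of cartridge_b_mid in the frame of rack between 0.045 and 0.057 m and x of cartridge_b_mid in the frame of rack between -0.022 and 0.022 m and y of cartridge_b_mid in the frame of rack between -0.113 and 0.113 m and z of cartridge_c_mid in the frame of rack between 0.045 and 0.057 m and x of cartridge_c_mid in the frame of rack between -0.022 and 0.022 m and y of cartridge_c_mid in the frame of rack between -0.113 and 0.113 m) or (z of cartridge_b_mid in the frame of pan_seat between 0.039 and 0.051 m and x of cartridge_b_mid in the frame of pan_seat between -0.009 and 0.009 m and y of cartridge_b_mid in the frame of pan_seat between -0.01 and 0.01 m and angle between each of cartridge_b_mid, cartridge_a_mid, cartridge_c_mid's own z axis and vertical below 0.12 rad and z of cartridge_a_mid in the frame of rack between 0.045 and 0.057 m and x of cartridge_a_mid in the frame of rack between -0.022 and 0.022 m and y of cartridge_a_mid in the frame of rack between -0.113 and 0.113 m and z of cartridge_c_mid in the frame of rack between 0.045 and 0.057 m and x of cartridge_c_mid in the frame of rack between -0.022 and 0.022 m and y of cartridge_c_mid in the frame of rack between -0.113 and 0.113 m) or (z of cartridge_c_mid in the frame of pan_seat between 0.039 and 0.051 m and x of cartridge_c_mid in the frame of pan_seat between -0.009 and 0.009 m and y of cartridge_c_mid in the frame of pan_seat between -0.01 and 0.01 m and angle between each of cartridge_c_mid, cartridge_a_mid, cartridge_b_mid's own z axis and vertical below 0.12 rad and z of cartridge_a_mid in the frame of rack between 0.045 and 0.057 m and x of cartridge_a_mid in the frame of rack between -0.022 and 0.022 m and y of cartridge_a_mid in the frame of rack between -0.113 and 0.113 m and z of cartridge_b_mid in the frame of rack between 0.045 and 0.057 m and x of cartridge_b_mid in the frame of rack between -0.022 and 0.022 m and y of cartridge_b_mid in the frame of rack between -0.113 and 0.113 m)) and value of joint scale_pan between 0.014 and 0.023 m and linear speed of each of cartridge_a, cartridge_b, cartridge_c below 0.02 m/s); the robot touches nothing.
It fails at once if a bottle, the roll or the timer is shifted by more than 25 mm (distance of any of amber_bottle, red_bottle, green_bottle, film_roll, kitchen_timer from where it was at the start of the episode above 0.025 m).
It fails at once if a bottle or the roll is tipped over (angle between any of amber_bottle, red_bottle, green_bottle, film_roll's own z axis and vertical above 0.4 rad).
It also fails if it takes over 72 s, if anything falls off the work surface, if the arm or the gripper's body presses on something with over 40 N, if the wrist force passes 120 N, or if a joint passes its speed limit or range.

## Working session

There is one attempt and no reset: what is moved stays moved. The work goes in short steps, Python scripts to look and compute and a tool call to move; the robot and the scene stay as the last step left them, time stands still between calls to the robot, and variables do not carry over. Pictures are saved under pics/ and viewed, and the job is handed in when it is done.

Besides the shell and the picture viewer there is one more tool, called after "Call:" in YAML: its name, and indented under it one key for each argument. play_rows: Moves the arm, as the interface text tells. Its arguments: {"type":"object","properties":{"plan":{"type":"array"},"grip_force":{"type":"number"}},"required":["plan"]}

```bash
mkdir -p pics
cat > h.py <<'E'
from bench import r
import numpy as np, cv2
def ray(f,u,v):
    K=f["camera_matrix"]; p=np.array([(u-K[0,2])/K[0,0],(v-K[1,2])/K[1,1]])
    q=p.copy()
    for _ in range(20): q=p/(1+f["k1"]*(q@q))
    return np.array([q[0],q[1],1.])
def cen(f): return -f["R"].T@f["t"]
def plane(f,u,v,z):
    d=f["R"].T@ray(f,u,v); c=cen(f); return c+d*(z-c[2])/d[2]
def deproj(f,u,v):
    return f["R"].T@(ray(f,u,v)*f["z_map"][int(v),int(u)]-f["t"])
def save(f,n): cv2.imwrite("pics/"+n,f["color"])
E
python3 - <<'E'
from h import *
import pickle
for n in ["scene","top","wrist"]:
    f=r.grab_frame(n); save(f,n+"0.png"); pickle.dump(f,open(n+"0.pkl","wb")); print(n,cen(f),f["R"][2])
o=r.get_obs(); print(o)
E
```

```text
scene [-0.55693793  0.66129468  0.94453227] [ 0.6973095  -0.45986849 -0.54980035]
top [ 0.41794269 -0.05955929  1.27625156] [ 1.14648851e-01 -8.51539263e-04 -9.93405716e-01]
wrist [ 0.30270432 -0.60704741  0.37240575] [-0.25168926 -0.0937565  -0.96325606]
{'clock': 0.15, 'joints': array([ 1.10089414,  0.47763321,  0.02235094,  1.55617109, -0.01147328,
        1.10931889, -0.0830957 ]), 'qvel': array([ 1.71176777e-03, -3.04612894e-03,  1.80167830e-03, -2.55550245e-03,
        5.00294646e-04, -1.49809265e-04,  2.72371362e-05]), 'tau': array([ 2.53319908e-03, -5.96921396e+01,  1.60997149e+00, -2.81491202e+01,
        1.25428545e-02,  6.54667412e-03,  1.48718618e-05]), 'tcp_pos': array([ 0.23875418, -0.63089587,  0.23055624]), 'orientation': array([-3.08898973e+00, -5.65027188e-01,  5.86154994e-04]), 'contact_force': array([0.3354702 , 0.15724448, 0.77650378]), 'moment': array([-0.01676394,  0.01811967,  0.05515487]), 'grip_width': 0.085239930631533}
```

View pics/top0.png

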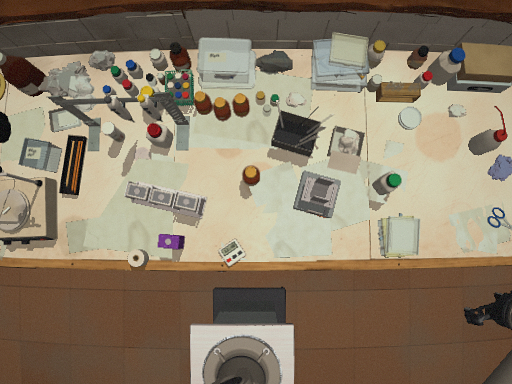

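View pics/scene0.png

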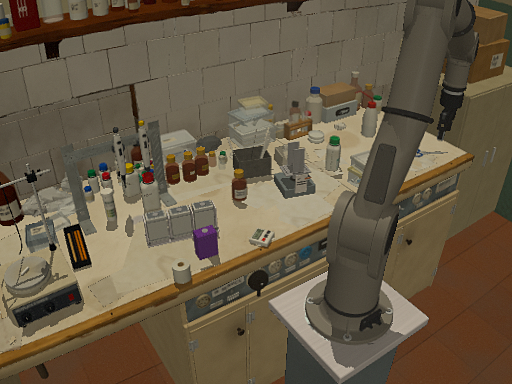

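View pics/wrist0.png

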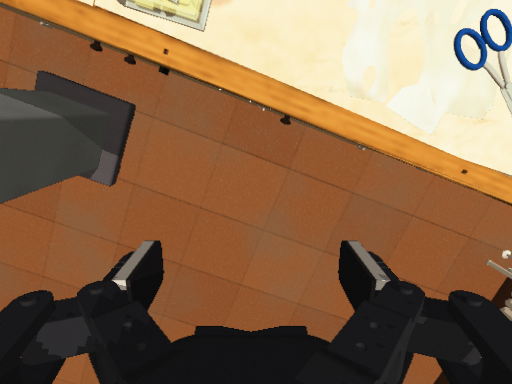

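The top view shows the rack with three cartridges around px (165,198), the scale at (317,192), and the purple look-alike at (171,241). The roll is at (138,258), the timer at (231,251) and the amber bottle at (251,175). I'll zoom in on the rack and the scale.

Run:
```python
import pickle,cv2,numpy as np
from h import *
f=pickle.load(open("top0.pkl","rb")); c=f["color"]
a=cv2.resize(c[170:270,115:265],None,fx=5,fy=5,interpolation=cv2.INTER_CUBIC)
b=cv2.resize(c[160:230,280:410],None,fx=6,fy=6,interpolation=cv2.INTER_CUBIC)
cv2.imwrite("pics/z1.png",a);cv2.imwrite("pics/z2.png",b)
s=pickle.load(open("scene0.pkl","rb"))["color"]
cv2.imwrite("pics/z3.png",cv2.resize(s[130:290,130:350],None,fx=3.6,fy=3.6,interpolation=cv2.INTER_CUBIC))
z=f["z_map"];
for (u,v) in [(137,190),(160,198),(186,204),(317,195),(322,188),(320,180),(251,175),(171,241),(231,251),(138,258),(389,180),(320,130),(345,145),(154,130)]:
    print(u,v,deproj(f,u,v).round(4))
```

```text
137 190 [0.5554 0.3007 0.0976]
160 198 [0.5314 0.231  0.1003]
186 204 [0.5139 0.1549 0.0988]
317 195 [ 0.5394 -0.2247  0.0844]
322 188 [ 0.5599 -0.2398  0.0845]
320 180 [ 0.5764 -0.2269  0.1357]
251 175 [ 0.5954 -0.0329  0.1099]
171 241 [0.4076 0.1995 0.088 ]
231 251 [0.3766 0.0308 0.0147]
138 258 [0.356  0.3083 0.0484]
389 180 [ 0.5757 -0.4248  0.1354]
320 130 [ 0.7252 -0.2332  0.1181]
345 145 [ 0.6894 -0.313   0.0798]
154 130 [0.7256 0.2466 0.1308]
```

View pics/z1.png

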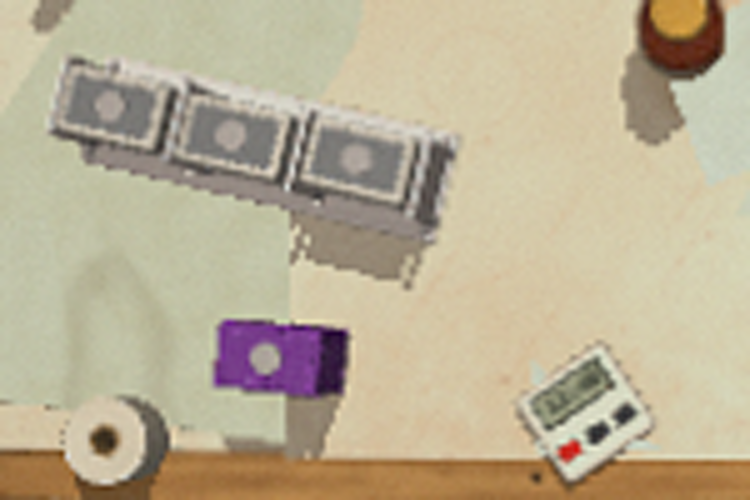

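View pics/z2.png

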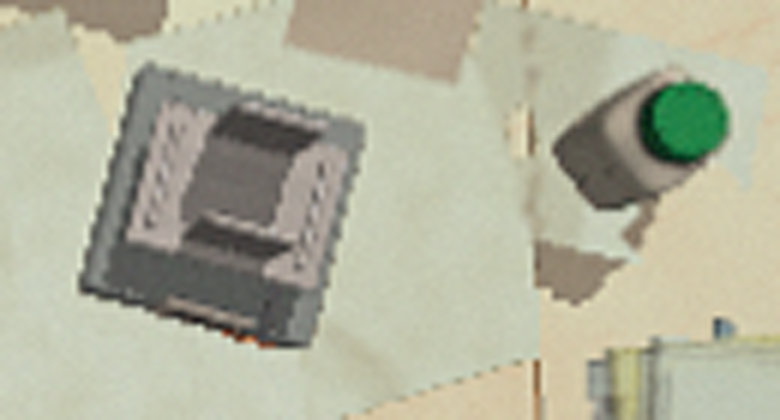

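View pics/z3.png

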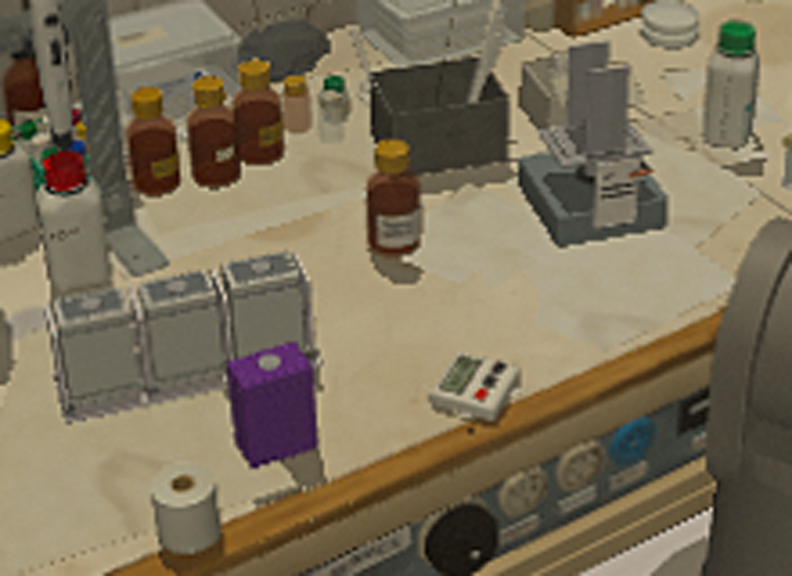

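Call:
play_rows:
  plan:
    - [250,350,120,0,0,0.93,85]
    - [250,350,120,0,0,0.93,85]
    - [250,350,120,0,0,0.93,85]
    - [250,350,120,0,0,0.93,85]
    - [250,350,120,0,0,0.93,85]
    - [250,350,120,0,0,0.93,85]
    - [250,350,120,0,0,0.93,85]
    - [250,350,120,0,0,0.93,85]
    - [250,350,120,0,0,0.93,85]
    - [250,650,120,0,0,0.93,85]
    - [250,810,120,0,0,0.93,85]
    - [250,810,120,0,0,0.93,85]

```text
clock: 1.35
tcp_pos: [0.4886, -0.1293, 0.3512]
orientation: [-2.509, -1.891, 0.0]
contact_force: [-0.4, -0.7, 0.1]
grip_width: 0.0848
```

Run:
```python
from h import *
import pickle
f=pickle.load(open("top0.pkl","rb"))
P=[plane(f,u,v,.097)[:2] for u,v in [(137,191.2),(161.2,197.2),(186.4,201.4)]]
print(np.array(P).round(4), np.degrees(np.arctan2(*(P[0]-P[2]))))
o=r.get_obs();print(o["clock"],o["tcp_pos"],o["orientation"],o["joints"].round(2),o["contact_force"])
```

```text
[[0.5519 0.3008]
 [0.534  0.2283]
 [0.5216 0.1542]] 11.70751713553035
1.35 [ 0.48861342 -0.12930711  0.35115335] [-2.50874993e+00 -1.89083255e+00  2.10404572e-04] [ 0.54  0.13 -0.45  1.77  0.06  1.26 -0.2 ] [-0.44135224 -0.65655552  0.14108321]
```

Call:
play_rows:
  plan:
    - [15,380,0,0,0,0,85]
    - [15,380,0,0,0,0,85]
    - [15,380,0,0,0,0,85]
    - [15,380,0,0,0,0,85]
    - [15,380,0,0,0,0,85]
    - [15,380,0,0,0,0,85]
    - [15,380,0,0,0,0,85]
    - [15,380,0,0,0,0,85]
    - [15,380,0,0,0,0,85]
    - [15,380,0,0,0,0,85]
    - [15,380,0,0,0,0,85]

```text
clock: 2.45
tcp_pos: [0.5043, 0.2469, 0.351]
orientation: [2.51, 1.888, -0.001]
contact_force: [0.1, 0.1, -0.4]
grip_width: 0.085
```

Run:
```python
from h import *
import pickle
f=r.grab_frame("wrist"); save(f,"w1.png"); pickle.dump(f,open("w1.pkl","wb"))
o=r.get_obs();print(o["clock"],o["tcp_pos"],o["orientation"],o["joints"].round(2),o["contact_force"]);print(cen(f),f["R"][2])
```

```text
2.5 [0.50442401 0.24678914 0.35112353] [ 2.51061783e+00  1.88701664e+00 -1.02263416e-03] [ 0.01  0.27 -0.71  1.64  0.18  1.3  -1.01] [ 0.23694062  0.64795321 -0.75201436]
[0.52349511 0.31239598 0.49289432] [-0.07471989 -0.25961618 -0.9628169 ]
```

View pics/w1.png

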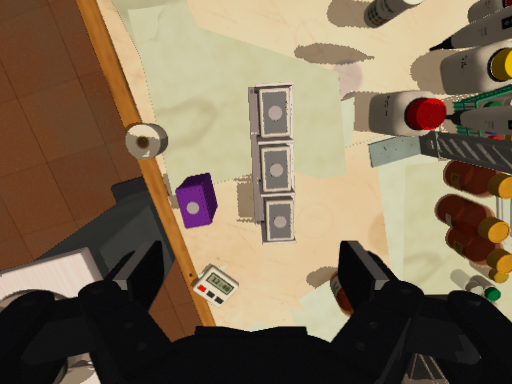

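The wrist view shows the three lid discs at about px (276,113), (277,170) and (281,222). The rack runs vertically at u≈250–295, and the purple look-alike is at (196,200). Next I'll measure the lids exactly.

Run:
```python
from h import *
import pickle
f=pickle.load(open("w1.pkl","rb")); c=f["color"]
x0,y0=235,70
roi=c[y0:260,x0:310]; g=cv2.resize(roi,None,fx=4,fy=4,interpolation=cv2.INTER_CUBIC)
cv2.imwrite("pics/w1z.png",g)
hsv=cv2.cvtColor(g,cv2.COLOR_BGR2HSV)
for u,v in [(276,113),(276,100),(265,113),(277,170),(280,222),(252,130)]: print(u,v,c[v,u],deproj(f,u,v).round(4))
```

```text
276 113 [150 165 181] [0.5546 0.3009 0.0976]
276 100 [108 115 122] [0.5588 0.3164 0.0963]
265 113 [107 114 121] [0.541  0.3048 0.0953]
277 170 [146 160 177] [0.5367 0.2283 0.0974]
280 222 [144 158 175] [0.5216 0.1547 0.0983]
252 130 [120 132 151] [0.5178 0.2833 0.0052]
```

View pics/w1z.png

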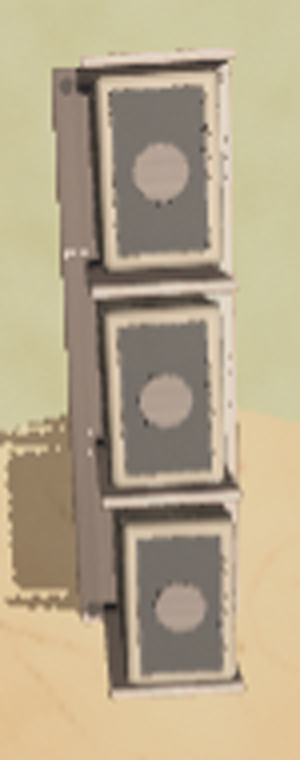

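Now I'll segment the dark grey lid fields and discs to get centre and yaw for each, plus the rack corners.

Run:
```python
from h import *
import pickle
f=pickle.load(open("w1.pkl","rb")); c=f["color"]
x0,y0,S=235,70,4
g=cv2.resize(c[y0:260,x0:310],None,fx=S,fy=S,interpolation=cv2.INTER_CUBIC)
m=cv2.inRange(g,(95,102,108),(122,128,133))
m=cv2.morphologyEx(m,cv2.MORPH_OPEN,np.ones((5,5)))
cs,_=cv2.findContours(m,cv2.RETR_EXTERNAL,cv2.CHAIN_APPROX_NONE)
for k in cs:
    if cv2.contourArea(k)<5000: continue
    W=np.array([plane(f,(u+.5)/S-.5+x0,(v+.5)/S-.5+y0,.096)[:2] for u,v in k[:,0]])
    rc=cv2.minAreaRect((W*1000).astype(np.float32)); print("lid",np.round(rc[0],1),np.round(rc[1],1),round(rc[2],1))
for vx in [(80,57),(233,52),(243,690),(113,692)]:
    print(vx, plane(f,(vx[0]+.5)/S-.5+x0,(vx[1]+.5)/S-.5+y0,.09).round(4))
# scale from top: housing corners z=.04
t=pickle.load(open("top0.pkl","rb"))
for n,z,L in [("housing",.04,[(147,62),(365,122),(307,348),(80,290)]),("cheek far top",.178,[(240,98),(328,127)]),("near",.178,[(208,212),(297,243)])]:
    for u,v in L: print(n,plane(t,(u+.5)/6-.5+280,(v+.5)/6-.5+160,z).round(4))
```

```text
lid [521.2 155.6] [50.6 29.5] 76.5
lid [535.5 229.3] [50.6 29.2] 77.9
lid [552.9 302.1] [51.  29.5] 78.3
(80, 57) [0.5381 0.3432 0.09  ]
(233, 52) [0.5856 0.3311 0.09  ]
(243, 690) [0.5354 0.1143 0.09  ]
(113, 692) [0.4889 0.127  0.09  ]
housing [ 0.6209 -0.193   0.04  ]
housing [ 0.5897 -0.3036  0.04  ]
housing [ 0.4753 -0.2712  0.04  ]
housing [ 0.5053 -0.1572  0.04  ]
cheek far top [ 0.5817 -0.2198  0.178 ]
cheek far top [ 0.5683 -0.2595  0.178 ]
near [ 0.5301 -0.2043  0.178 ]
near [ 0.5159 -0.2441  0.178 ]
```

Call:
play_rows:
  plan:
    - [17,-91,0,0,0,0.06,85]
    - [17,-91,0,0,0,0.06,85]
    - [17,-91,-40,0,0,0.06,85]
    - [17,-91,-90,0,0,0.06,85]
    - [17,-91,-140,0,0,0.06,85]
    - [17,-91,-190,0,0,0.06,85]
    - [17,-91,-230,0,0,0.06,85]
    - [17,-91,-260,0,0,0.06,85]
    - [17,-91,-285,0,0,0.06,85]
    - [17,-91,-305,0,0,0.06,85]
    - [17,-91,-305,0,0,0.06,85]
  grip_force: 60

```text
clock: 3.6
tcp_pos: [0.5194, 0.1552, 0.044]
orientation: [-2.452, -1.962, 0.008]
contact_force: [0.0, 1.0, 1.5]
grip_width: 0.0847
```

Run:
```python
from h import *
for i in range(4):
    f=r.grab_frame("wrist"); o=r.get_obs(); print(o["contact_force"].round(2))
save(f,"w2.png"); print(o["clock"],o["tcp_pos"],o["joints"].round(2))
```

```text
[ 0.28 -0.7   0.82]
[-0.58 -0.56  0.95]
[-0.33  1.32  1.09]
[ 0.18 -0.43  0.01]
3.8 [0.52201469 0.15748249 0.04768555] [ 0.02  0.57 -0.54  1.98  0.45  0.71 -1.02]
```

View pics/w2.png

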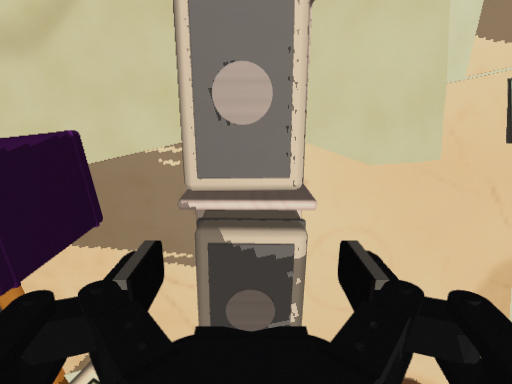

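The fingers straddle the right-hand cartridge symmetrically (disc at u≈250, pads at u≈160 and 340). Closing and lifting.

Call:
play_rows:
  plan:
    - [0,0,0,0,0,0,0]
    - [0,0,0,0,0,0,0]
    - [0,0,0,0,0,0,0]
    - [0,0,0,0,0,0,0]
    - [0,0,0,0,0,0,0]
    - [0,0,0,0,0,0,0]
    - [0,0,10,0,0,0,0]
    - [0,0,25,0,0,0,0]
    - [0,0,40,0,0,0,0]
    - [0,0,40,0,0,0,0]
    - [0,0,40,0,0,0,0]
    - [0,0,40,0,0,0,0]
  grip_force: 60

```text
clock: 5.0
tcp_pos: [0.5206, 0.1573, 0.086]
orientation: [-2.451, -1.965, 0.001]
contact_force: [0.3, -0.0, -6.6]
grip_width: 0.039
```

Run:
```python
from h import *
F=[]
for i in range(10):
    f=r.grab_frame("wrist"); o=r.get_obs(); F.append(o["contact_force"])
F=np.array(F);print(F.mean(0),F.std(0)); save(f,"w3.png"); print(o["clock"],o["tcp_pos"],o["grip_width"],o["moment"])
```

```text
[-1.37677842e-03 -8.69276668e-02 -6.23592796e+00] [0.48096511 0.52689681 0.37754965]
5.5 [0.52088908 0.15769387 0.08623212] 0.03973231089167577 [0.01519005 0.03307584 0.00725579]
```

R reads about 6.2 N, which makes it the over-filled one. I'll set it back down and go to the middle cartridge.

Call:
play_rows:
  plan:
    - [0,0,-15,0,0,0,0]
    - [0,0,-28,0,0,0,0]
    - [0,0,-36,0,0,0,0]
    - [0,0,-40,0,0,0,0]
    - [0,0,-40,0,0,0,0]
    - [0,0,-40,0,0,0,85]
    - [0,0,-40,0,0,0,85]
    - [0,0,-40,0,0,0,85]
    - [0,0,-40,0,0,0,85]
    - [0,0,-5,0,0,0,85]
    - [0,0,40,0,0,0,85]
    - [0,0,60,0,0,0,85]

```text
clock: 6.7
tcp_pos: [0.5225, 0.1588, 0.1497]
orientation: [2.45, 1.965, 0.007]
contact_force: [1.5, -0.1, 0.4]
grip_width: 0.0854
```

Call:
play_rows:
  plan:
    - [14,50,0,0,0,0.01,85]
    - [14,73,0,0,0,0.01,85]
    - [14,73,-30,0,0,0.01,85]
    - [14,73,-70,0,0,0.01,85]
    - [14,73,-90,0,0,0.01,85]
    - [14,73,-100,0,0,0.01,85]
    - [14,73,-100,0,0,0.01,85]

```text
clock: 7.4
tcp_pos: [0.5343, 0.2305, 0.0452]
orientation: [-2.44, -1.977, 0.003]
contact_force: [-0.6, -0.5, 0.1]
grip_width: 0.0854
```

Run:
```python
from h import *
f=r.grab_frame("wrist"); save(f,"w4.png"); o=r.get_obs(); print(o["clock"],o["tcp_pos"],o["grip_width"],o["contact_force"])
```

```text
7.45 [0.53506214 0.23091301 0.04646152] 0.0849468191585595 [ 0.2253314   0.69486555 -0.09461016]
```

View pics/w4.png

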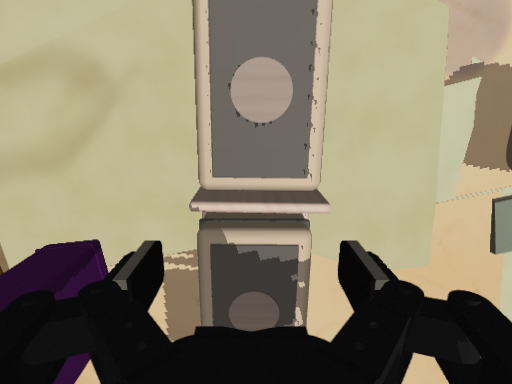

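The middle cartridge (disc at u≈254) sits centred between the pads at 160 and 340. Gripping and lifting.

Call:
play_rows:
  plan:
    - [0,0,0,0,0,0,0]
    - [0,0,0,0,0,0,0]
    - [0,0,0,0,0,0,0]
    - [0,0,0,0,0,0,0]
    - [0,0,0,0,0,0,0]
    - [0,0,0,0,0,0,0]
    - [0,0,10,0,0,0,0]
    - [0,0,25,0,0,0,0]
    - [0,0,40,0,0,0,0]
    - [0,0,40,0,0,0,0]
    - [0,0,40,0,0,0,0]
    - [0,0,40,0,0,0,0]
  grip_force: 60

```text
clock: 8.65
tcp_pos: [0.5346, 0.2303, 0.086]
orientation: [2.441, 1.977, -0.001]
contact_force: [-0.5, 0.4, -2.5]
grip_width: 0.0394
```

Run:
```python
from h import *
F=[]
for i in range(10):
    f=r.grab_frame("wrist"); o=r.get_obs(); F.append(o["contact_force"])
F=np.array(F);print(F.mean(0),F.std(0)); save(f,"w5.png"); print(o["clock"],o["tcp_pos"],o["grip_width"],o["moment"])
```

```text
[ 0.05009691 -0.34698102 -2.33506068] [0.34752482 0.49679583 0.46288957]
9.15 [0.53487201 0.2307025  0.08621422] 0.039109488817365486 [0.03258231 0.06108659 0.01008882]
```

M reads about 2.3 N, so it is the under-filled one. That leaves L as the candidate, and I'll weigh it too. First M goes back, then I move to L.

Call:
play_rows:
  plan:
    - [0,0,-15,0,0,0,0]
    - [0,0,-28,0,0,0,0]
    - [0,0,-36,0,0,0,0]
    - [0,0,-40,0,0,0,0]
    - [0,0,-40,0,0,0,0]
    - [0,0,-40,0,0,0,85]
    - [0,0,-40,0,0,0,85]
    - [0,0,-40,0,0,0,85]
    - [0,0,-40,0,0,0,85]
    - [0,0,-5,0,0,0,85]
    - [0,0,40,0,0,0,85]
    - [0,0,60,0,0,0,85]

```text
clock: 10.35
tcp_pos: [0.5363, 0.232, 0.1497]
orientation: [2.44, 1.978, 0.007]
contact_force: [0.3, 0.3, -0.2]
grip_width: 0.085
```

Call:
play_rows:
  plan:
    - [17,50,0,0,0,0.01,85]
    - [17,73,0,0,0,0.01,85]
    - [17,73,-30,0,0,0.01,85]
    - [17,73,-70,0,0,0.01,85]
    - [17,73,-90,0,0,0.01,85]
    - [17,73,-100,0,0,0.01,85]
    - [17,73,-100,0,0,0.01,85]

```text
clock: 11.05
tcp_pos: [0.5512, 0.3033, 0.045]
orientation: [-2.431, -1.989, 0.004]
contact_force: [-0.7, -0.4, 0.6]
grip_width: 0.085
```

Run:
```python
from h import *
f=r.grab_frame("wrist"); save(f,"w6.png"); o=r.get_obs(); print(o["clock"],o["tcp_pos"],o["grip_width"],o["contact_force"])
```

```text
11.1 [0.55197696 0.30392319 0.04638724] 0.08489110468974938 [-0.27705539  0.71948466 -0.58179594]
```

View pics/w6.png

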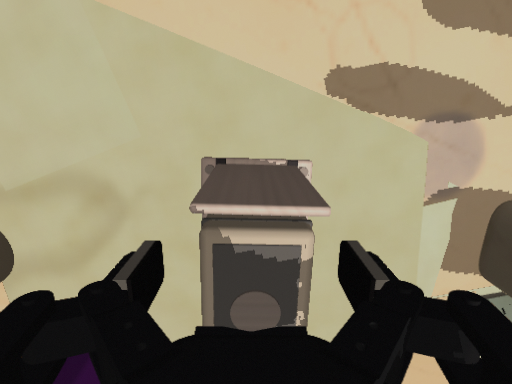

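L (disc at u≈255) is centred between the pads.

Call:
play_rows:
  plan:
    - [0,0,0,0,0,0,0]
    - [0,0,0,0,0,0,0]
    - [0,0,0,0,0,0,0]
    - [0,0,0,0,0,0,0]
    - [0,0,0,0,0,0,0]
    - [0,0,0,0,0,0,0]
    - [0,0,10,0,0,0,0]
    - [0,0,25,0,0,0,0]
    - [0,0,40,0,0,0,0]
    - [0,0,40,0,0,0,0]
    - [0,0,40,0,0,0,0]
    - [0,0,40,0,0,0,0]
  grip_force: 60

```text
clock: 12.3
tcp_pos: [0.5516, 0.3032, 0.0859]
orientation: [2.431, 1.99, -0.001]
contact_force: [0.2, -0.0, -4.3]
grip_width: 0.0392
```

Run:
```python
from h import *
F=[]
for i in range(10):
    f=r.grab_frame("wrist"); o=r.get_obs(); F.append(o["contact_force"])
F=np.array(F);print(F.mean(0),F.std(0)); save(f,"w7.png"); print(o["clock"],o["tcp_pos"],o["orientation"],o["grip_width"],o["joints"].round(2))
```

```text
[ 7.31316487e-02  1.84861124e-03 -4.03320610e+00] [0.43057894 0.59437969 0.3135351 ]
12.8 [0.55188004 0.3036793  0.08621143] [-2.43111032e+00 -1.98972546e+00  2.51570212e-04] 0.039905157053138046 [-0.18  0.64 -0.59  1.75  0.44  0.89 -1.16]
```

L reads 4.03 N, the correct one. I'll carry it over the rack to the clear bench at about (0.475, -0.06).

Call:
play_rows:
  plan:
    - [0,0,50,0,0,0,0]
    - [0,0,100,0,0,0,0]
    - [-5,-25,130,0,0,-0.07,0]
    - [-13,-65,130,0,0,-0.07,0]
    - [-22,-112,130,0,0,-0.07,0]
    - [-32,-160,130,0,0,-0.07,0]
    - [-42,-208,130,0,0,-0.07,0]
    - [-52,-256,130,0,0,-0.07,0]
    - [-62,-304,130,0,0,-0.07,0]
    - [-72,-345,130,0,0,-0.07,0]
    - [-77,-364,130,0,0,-0.07,0]
    - [-77,-364,130,0,0,-0.07,0]

```text
clock: 14.0
tcp_pos: [0.4737, -0.0642, 0.2162]
orientation: [2.504, 1.895, -0.003]
contact_force: [0.6, 0.2, -4.0]
grip_width: 0.0393
```

Run:
```python
from h import *
f=r.grab_frame("scene"); save(f,"s1.png"); o=r.get_obs(); print(o["clock"],o["tcp_pos"],o["orientation"],o["grip_width"],o["contact_force"],o["joints"].round(2))
```

```text
14.05 [ 0.47447801 -0.0616967   0.21640999] [ 2.50190829e+00  1.89919568e+00 -3.69003106e-04] 0.039650841846183 [-0.0866522   1.02708129 -3.39807354] [ 0.51  0.22 -0.58  2.    0.15  0.97 -0.41]
```

View pics/s1.png

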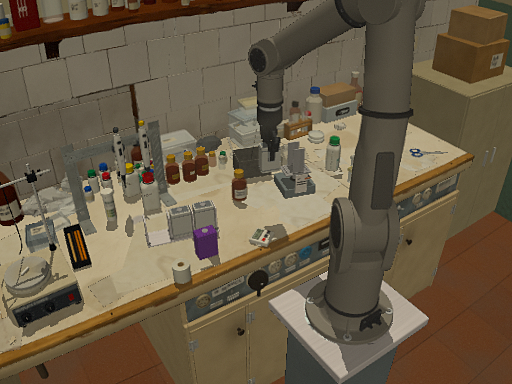

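Call:
play_rows:
  plan:
    - [0,0,-50,0,0,0,0]
    - [0,0,-95,0,0,0,0]
    - [0,0,-130,0,0,0,0]
    - [0,0,-155,0,0,0,0]
    - [0,0,-167,0,0,0,0]
    - [0,0,-173,0,0,0,0]
    - [0,0,-175,0,0,0,0]
    - [0,0,-176,0,0,0,0]
    - [0,0,-176,0,0,0,0]

```text
clock: 14.95
tcp_pos: [0.476, -0.06, 0.0415]
orientation: [2.498, 1.903, 0.003]
contact_force: [-0.3, 1.3, 0.0]
grip_width: 0.0398
```

Run:
```python
from h import *
for i in range(3):
    f=r.grab_frame("scene"); o=r.get_obs(); print(o["clock"],o["tcp_pos"],o["orientation"],o["grip_width"],o["contact_force"])
save(f,"s2.png")
```

```text
15.0 [ 0.47599093 -0.06001243  0.04149452] [2.49806259 1.90257921 0.00311484] 0.039468348832927644 [-0.76938104  1.98637567  1.64339055]
15.05 [ 0.47600621 -0.06001918  0.04147378] [2.49802798 1.90262484 0.00318267] 0.03954744456786113 [-0.46725268  1.72843141  3.88787088]
15.1 [ 0.47599576 -0.06001307  0.04145086] [2.49806765 1.90263579 0.0030752 ] 0.039546697870178206 [-0.88086739  1.21794451  5.69046939]
```

Call:
play_rows:
  plan:
    - [0,0,0,0,0,0,85]
    - [0,0,0,0,0,0,85]
    - [0,0,0,0,0,0,85]
    - [0,0,0,0,0,0,85]
    - [0,0,30,0,0,0,85]
    - [0,0,80,0,0,0,85]
    - [0,0,130,0,0,0.14,85]
    - [0,0,180,0,0,0.28,85]
    - [-20,0,200,0,0,0.42,85]
    - [-40,0,200,0,0,0.56,85]
    - [-40,0,200,0,0,0.7,85]
    - [-40,0,200,0,0,0.84,85]

```text
clock: 16.3
tcp_pos: [0.4343, -0.0607, 0.2406]
orientation: [1.498, 2.76, -0.001]
contact_force: [-0.0, -0.4, -0.3]
grip_width: 0.0848
```

Call:
play_rows:
  plan:
    - [0,0,0,0,0,0.14,85]
    - [0,0,0,0,0,0.28,85]
    - [0,0,0,0,0,0.42,85]
    - [0,0,0,0,0,0.56,85]
    - [0,0,0,0,0,0.7,85]
    - [0,0,0,0,0,0.73,85]
    - [0,0,0,0,0,0.73,85]
    - [0,0,0,0,0,0.73,85]

```text
clock: 17.1
tcp_pos: [0.4349, -0.0603, 0.2403]
orientation: [-0.427, -3.112, 0.0]
contact_force: [-1.1, 0.2, -0.9]
grip_width: 0.0847
```

Run:
```python
from h import *
import pickle
f=r.grab_frame("wrist"); save(f,"w8.png"); pickle.dump(f,open("w8.pkl","wb")); o=r.get_obs(); print(o["clock"],o["tcp_pos"],o["orientation"],o["contact_force"],o["joints"].round(2))
```

```text
17.15 [ 0.43488328 -0.06032565  0.24028928] [-4.25899510e-01 -3.11253719e+00  7.72392892e-05] [0.43818158 0.45907339 1.1411651 ] [ 0.76  0.15 -0.82  2.04  0.13  1.01  1.18]
```

View pics/w8.png

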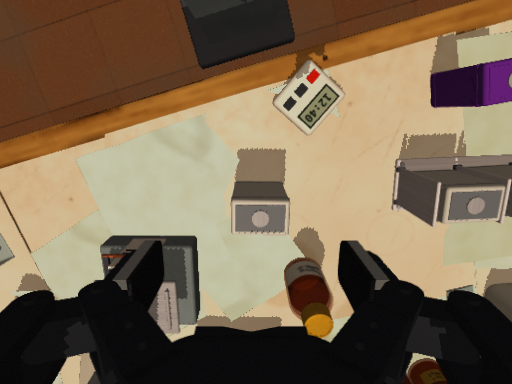

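The cartridge stands upright at px (260,212), with its long side along the jaw direction. Measuring its lid.

Run:
```python
from h import *
import pickle
f=pickle.load(open("w8.pkl","rb")); c=f["color"]
x0,y0,S=225,190,4
g=cv2.resize(c[y0:245,x0:300],None,fx=S,fy=S,interpolation=cv2.INTER_CUBIC)
m=cv2.inRange(g,(90,96,102),(126,132,137))
m=cv2.morphologyEx(m,cv2.MORPH_OPEN,np.ones((5,5)))
cs,_=cv2.findContours(m,cv2.RETR_EXTERNAL,cv2.CHAIN_APPROX_NONE)
for k in cs:
    if cv2.contourArea(k)<4000: continue
    W=np.array([plane(f,(u+.5)/S-.5+x0,(v+.5)/S-.5+y0,.090)[:2] for u,v in k[:,0]])
    rc=cv2.minAreaRect((W*1000).astype(np.float32)); print("lid",np.round(rc[0],1),np.round(rc[1],1),round(rc[2],1))
print(deproj(f,260,217),plane(f,260,217.5,.091),cen(f))
cv2.imwrite("pics/w8z.png",g)
```

```text
lid [476.4 -62.1] [52.1 30.2] 73.9
[ 0.47474689 -0.06151041  0.09030455] [ 0.47503094 -0.06160939  0.091     ] [ 0.36960527 -0.04215104  0.38226641]
```

The lid is at (0.476, -0.062) with long axis at 73.9°, and the jaw is at 74.4°, so they agree. Before regrasping I'll take a close look at the scale holder.

Call:
play_rows:
  plan:
    - [15,-50,40,0,0,0,85]
    - [30,-95,75,0,0,0,85]
    - [40,-135,110,0,0,0,85]
    - [45,-165,120,0,0,0,85]
    - [45,-165,120,0,0,0,85]
    - [45,-165,120,0,0,0,85]

```text
clock: 17.75
tcp_pos: [0.4802, -0.2271, 0.3605]
orientation: [0.43, 3.111, 0.0]
contact_force: [-0.2, 0.9, -0.3]
grip_width: 0.085
```

Run:
```python
from h import *
import pickle
f=r.grab_frame("wrist"); save(f,"w9.png"); pickle.dump(f,open("w9.pkl","wb")); o=r.get_obs(); print(o["clock"],o["tcp_pos"],o["orientation"],cen(f))
```

```text
17.8 [ 0.47980797 -0.22494088  0.35977699] [-4.24644409e-01 -3.11212681e+00 -1.56840176e-03] [ 0.41479786 -0.20881605  0.5024772 ]
```

View pics/w9.png

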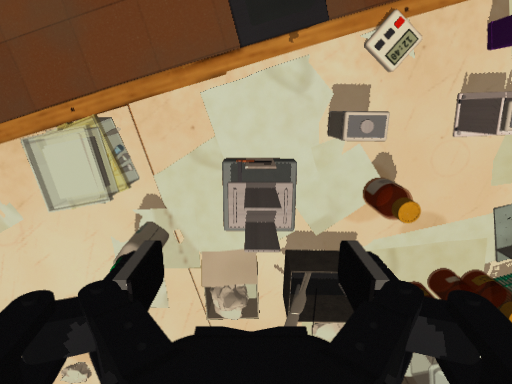

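Run:
```python
from h import *
import pickle
f=pickle.load(open("w9.pkl","rb")); c=f["color"]
cv2.imwrite("pics/w9z.png",cv2.resize(c[150:260,210:310],None,fx=5.4,fy=5.4,interpolation=cv2.INTER_CUBIC))
z=f["z_map"]
# points with height in the cheek range near the scale
P=[]
for v in range(145,262):
  for u in range(205,315):
    if z[v,u]>0:
      P.append(np.r_[u,v,deproj(f,u,v)])
P=np.array(P)
A=np.radians(-15.5); X=np.array([np.cos(A),np.sin(A)]);Y=np.array([-np.sin(A),np.cos(A)])
for lo,hi,n in [(.172,.185,"cheektop"),(.08,.0875,"pan"),(.036,.044,"house")]:
    s=P[(P[:,4]>lo)&(P[:,4]<hi)]
    q=s[:,2:4]; rc=cv2.minAreaRect((q*1000).astype(np.float32))
    print(n,len(s),s[:,4].mean(),np.round(rc[0],1),np.round(rc[1],1),round(rc[2],1))
    if n=="cheektop":
        xx=q@X; k=xx<xx.mean()
        for g in (s[k],s[~k]): print(g[:,:5].mean(0).round(4), cv2.minAreaRect((g[:,2:4]*1000).astype(np.float32)), g[:,0].min(),g[:,0].max(),g[:,1].min(),g[:,1].max())
```

```text
cheektop 332 0.17644659428646398 [ 549.1 -232.2] [43.7 57.3] 74.0
[ 2.622876e+02  2.084510e+02  5.231000e-01 -2.253000e-01  1.767000e-01] ((523.3507690429688, -225.10650634765625), (42.91606521606445, 3.725355386734009), 73.96675109863281) 244.0 281.0 206.0 210.0
[ 2.617486e+02  2.500112e+02  5.741000e-01 -2.398000e-01  1.763000e-01] ((574.5518188476562, -239.54869079589844), (43.71324157714844, 4.412035942077637), 73.66556549072266) 244.0 280.0 247.0 252.0
pan 2124 0.08364794493526664 [ 533.6 -228. ] [ 96.1 104.2] 74.0
house 1786 0.03940744148321804 [ 578.4 -221.5] [157.1 173.7] 74.1
```

View pics/w9z.png

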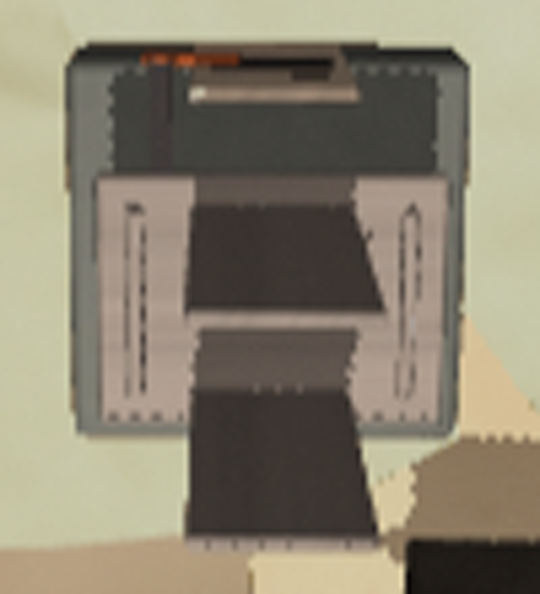

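The holder centre is (0.549, -0.232) at yaw -16.0°. The cheek-top rectangle measures 43.7 x 57.3 mm, matching the given 44 x 57. Going back to the cartridge and descending with the jaws across its y faces.

Call:
play_rows:
  plan:
    - [-1,48,0,0,0,-0.007,85]
    - [-2,96,0,0,0,-0.007,85]
    - [-3,140,0,0,0,-0.007,85]
    - [-4,164,-20,0,0,-0.007,85]
    - [-4,164,-65,0,0,-0.007,85]
    - [-4,164,-110,0,0,-0.007,85]
    - [-4,164,-150,0,0,-0.007,85]
    - [-4,164,-185,0,0,-0.007,85]
    - [-4,164,-205,0,0,-0.007,85]
    - [-4,164,-205,0,0,-0.007,85]

```text
clock: 18.8
tcp_pos: [0.4723, -0.0593, 0.1523]
orientation: [-0.428, -3.105, -0.001]
contact_force: [-0.4, -0.6, -0.1]
grip_width: 0.0849
```

Run:
```python
from h import *
import pickle
f=r.grab_frame("wrist"); save(f,"w10.png"); pickle.dump(f,open("w10.pkl","wb")); o=r.get_obs(); print(o["clock"],o["tcp_pos"],o["orientation"],cen(f))
print([plane(f,u,v,.09).round(4) for u,v in [(260,300)]])
```

```text
18.85 [ 0.47399872 -0.05954177  0.15419853] [-4.28710678e-01 -3.10835233e+00 -9.28837363e-04] [ 0.40807986 -0.04128725  0.29475523]
[array([ 0.5477, -0.073 ,  0.09  ])]
```

View pics/w10.png

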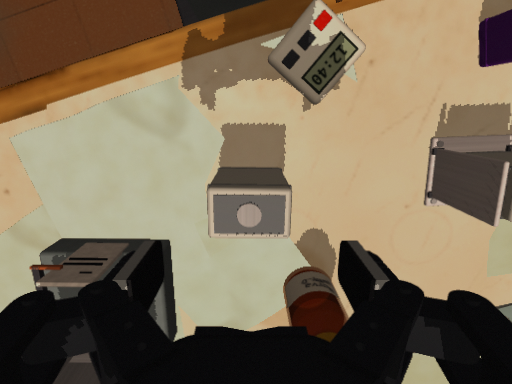

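The lid (u≈249) is centred between the fingers (160 and 340). Descending and gripping.

Call:
play_rows:
  plan:
    - [0,0,-30,0,0,0,85]
    - [0,0,-60,0,0,0,85]
    - [0,0,-85,0,0,0,85]
    - [0,0,-100,0,0,0,85]
    - [0,0,-110,0,0,0,85]
    - [0,0,-110,0,0,0,85]
    - [0,0,-110,0,0,0,0]
    - [0,0,-110,0,0,0,0]
    - [0,0,-110,0,0,0,0]
    - [0,0,-110,0,0,0,0]
    - [0,0,-110,0,0,0,0]
  grip_force: 60

```text
clock: 19.95
tcp_pos: [0.477, -0.0614, 0.0466]
orientation: [0.434, 3.109, -0.0]
contact_force: [-1.6, -0.8, 7.0]
grip_width: 0.0613
```

Run:
```python
from h import *
f=r.grab_frame("wrist"); save(f,"w11.png"); o=r.get_obs(); print(o["clock"],o["tcp_pos"],o["orientation"],o["grip_width"],o["contact_force"])
```

```text
20.0 [ 0.4769793  -0.06141017  0.04657857] [ 4.33561789e-01  3.10918410e+00 -2.86076250e-04] 0.06150220954137346 [-1.13410833 -1.19443176  7.17464737]
```

View pics/w11.png

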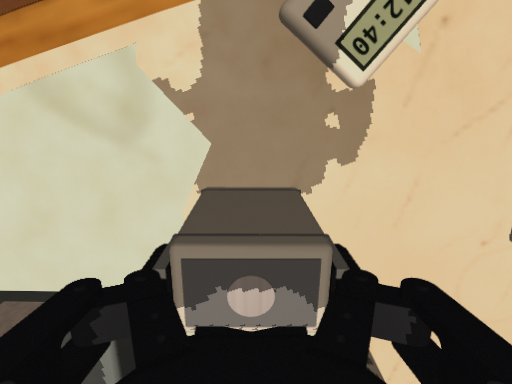

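Call:
play_rows:
  plan:
    - [0,0,20,0,0,0,0]
    - [0,0,65,0,0,0,0]
    - [0,0,110,0,0,0,0]
    - [0,0,155,0,0,0,0]
    - [0,0,200,0,0,0,0]
    - [8,-20,210,0,0,0,0]
    - [25,-60,210,0,0,0,0]
    - [43,-100,210,0,0,0,0]
    - [60,-140,210,0,0,0,0]
    - [70,-164,210,0,0,0,0]
    - [73,-170,210,0,0,0,0]
    - [73,-170,210,0,0,0,0]

```text
clock: 21.2
tcp_pos: [0.5484, -0.2322, 0.2547]
orientation: [-0.436, -3.11, -0.001]
contact_force: [-0.6, 1.3, -2.5]
grip_width: 0.0614
```

Run:
```python
from h import *
import pickle
for n in ["wrist","top","scene"]:
    f=r.grab_frame(n); save(f,n+"12.png"); pickle.dump(f,open(n+"12.pkl","wb"))
    if n=="top": cv2.imwrite("pics/top12z.png",cv2.resize(f["color"][130:240,270:380],None,fx=5,fy=5,interpolation=cv2.INTER_CUBIC))
    if n=="scene": cv2.imwrite("pics/sc12z.png",cv2.resize(f["color"][110:210,220:350],None,fx=5,fy=5,interpolation=cv2.INTER_CUBIC))
o=r.get_obs(); print(o["clock"],o["tcp_pos"],o["orientation"],o["grip_width"],o["contact_force"],o["joints"].round(2))
```

```text
21.35 [ 0.54851683 -0.22944097  0.25532606] [-4.29842224e-01 -3.11139140e+00 -9.44824582e-04] 0.06136500675977359 [ 0.20383874  0.43360091 -3.26151464] [ 0.84  0.41 -0.72  1.69  0.29  1.15  1.34]
```

View pics/wrist12.png

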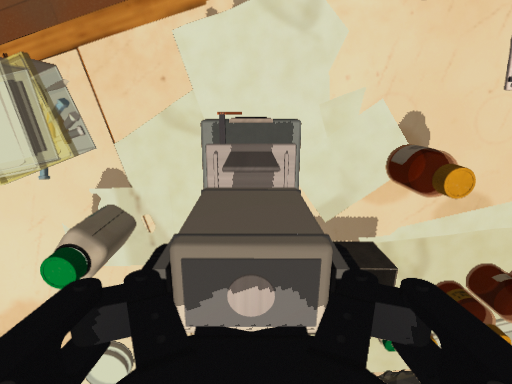

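View pics/sc12z.png

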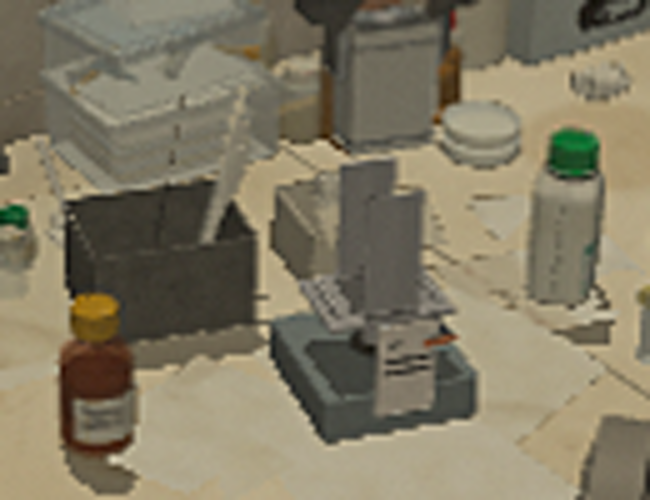

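Run:
```python
from h import *
import pickle
f=pickle.load(open("wrist12.pkl","rb"))
print(cen(f))
for z,L in [(.298,[(174,236),(330,236)]),(.208,[(206,190.5),(301,190.5)])]:
    a,b=[plane(f,*p,z)[:2] for p in L]; m=(a+b)/2; d=a-b
    print(z,m.round(4),np.linalg.norm(d),np.degrees(np.arctan2(d[1],d[0])),"centre",(m+.020*np.array([np.cos(np.radians(-15.9)),np.sin(np.radians(-15.9))])).round(4))
print(deproj(f,252,300).round(4),deproj(f,252,240).round(4),deproj(f,252,192).round(4),deproj(f,252,151).round(4),deproj(f,252,230).round(4))
F=[]
for i in range(3):
    r.grab_frame("wrist");o=r.get_obs();print(o["tcp_pos"].round(4),o["contact_force"].round(1))
```

```text
[ 0.48339561 -0.21368418  0.39673798]
0.298 [ 0.525  -0.2251] 0.05626606767490911 -106.04849908456285 centre [ 0.5443 -0.2306]
0.208 [ 0.532  -0.2256] 0.06261153426170683 -106.04331096594139 centre [ 0.5513 -0.2311]
[ 0.5502 -0.2323  0.2987] [ 0.529  -0.2262  0.2923] [ 0.5289 -0.2258  0.2228] [ 0.5223 -0.2232  0.0832] [ 0.5292 -0.2262  0.2818]
[ 0.5486 -0.2295  0.2555] [-0.1  0.1 -3.8]
[ 0.5487 -0.2297  0.2555] [-0.6  0.6 -4.2]
[ 0.5488 -0.23    0.2556] [ 0.6  0.  -3.9]
```

The cartridge is aligned with the holder to within about 1 mm. Lowering between the cheeks.

Call:
play_rows:
  plan:
    - [0,0,-15,0,0,0,0]
    - [0,0,-25,0,0,0,0]
    - [0,0,-32,0,0,0,0]
    - [0,0,-39,0,0,0,0]
    - [0,0,-46,0,0,0,0]
    - [0,0,-53,0,0,0,0]
    - [0,0,-60,0,0,0,0]
    - [0,0,-60,0,0,0,0]

```text
clock: 22.3
tcp_pos: [0.5483, -0.2312, 0.1941]
orientation: [-0.433, -3.11, -0.001]
contact_force: [-0.6, -0.6, -4.7]
grip_width: 0.0616
```

Run:
```python
from h import *
for n in ["wrist","scene"]:
    f=r.grab_frame(n); save(f,n+"13.png")
    if n=="scene": cv2.imwrite("pics/sc13z.png",cv2.resize(f["color"][110:210,220:350],None,fx=5,fy=5,interpolation=cv2.INTER_CUBIC))
    o=r.get_obs(); print(o["clock"],o["tcp_pos"].round(4),o["grip_width"],o["contact_force"].round(1))
```

```text
22.35 [ 0.5486 -0.2313  0.1948] 0.06097802828813509 [-0.2 -1.  -3.2]
22.4 [ 0.549  -0.2313  0.1952] 0.06153599681947573 [-0.1 -0.6 -3.1]
```

View pics/wrist13.png

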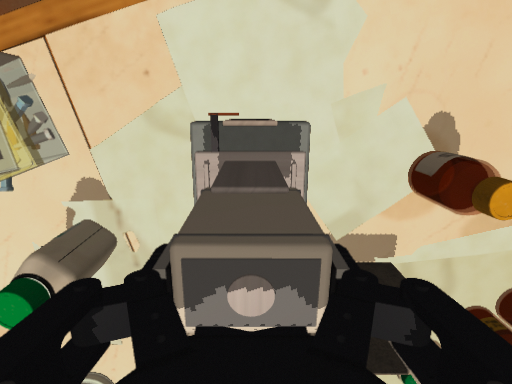

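View pics/sc13z.png

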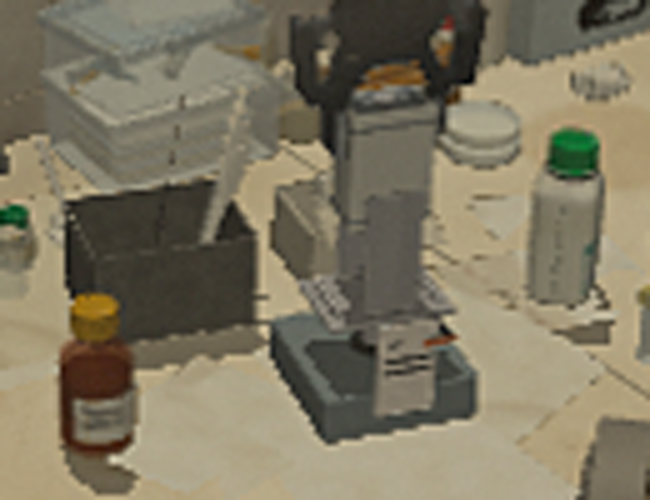

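The cartridge is between the cheeks with no lateral force. Continuing down onto the pan.

Call:
play_rows:
  plan:
    - [0,0,-10,0,0,0,0]
    - [0,0,-22,0,0,0,0]
    - [0,0,-34,0,0,0,0]
    - [0,0,-46,0,0,0,0]
    - [0,0,-56,0,0,0,0]
    - [0,0,-63,0,0,0,0]
    - [0,0,-68,0,0,0,0]
    - [0,0,-73,0,0,0,0]
    - [0,0,-78,0,0,0,0]
    - [0,0,-81,0,0,0,0]
    - [0,0,-81,0,0,0,0]
    - [0,0,-81,0,0,0,0]

```text
clock: 23.6
tcp_pos: [0.5491, -0.2313, 0.1146]
orientation: [0.433, 3.111, -0.0]
contact_force: [-1.0, -0.0, -0.9]
grip_width: 0.0614
```

Run:
```python
from h import *
for n in ["wrist","scene","scene"]:
    f=r.grab_frame(n); save(f,n+"14.png")
    if n=="scene": cv2.imwrite("pics/sc14z.png",cv2.resize(f["color"][110:210,220:350],None,fx=5,fy=5,interpolation=cv2.INTER_CUBIC))
    o=r.get_obs(); print(o["clock"],o["tcp_pos"].round(4),o["grip_width"],o["contact_force"].round(1),o["moment"].round(2))
```

```text
23.65 [ 0.5491 -0.2313  0.1147] 0.061327973543963785 [-0.8  0.3 -0.4] [0.23 0.27 0.03]
23.7 [ 0.5491 -0.2313  0.1147] 0.061317541571394046 [-1.  -0.1  0.1] [0.19 0.23 0.04]
23.75 [ 0.5491 -0.2313  0.1146] 0.061110809375215895 [-1.  0. -1.] [0.26 0.27 0.03]
```

View pics/sc14z.png

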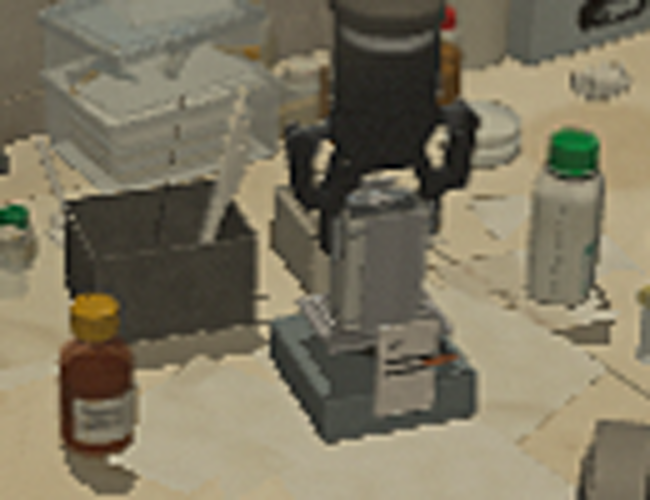

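Weight is almost all on the pan, and the pointer is between the marks. Opening, then retreating straight up.

Call:
play_rows:
  plan:
    - [0,0,0,0,0,0,70]
    - [0,0,0,0,0,0,85]
    - [0,0,0,0,0,0,85]
    - [0,0,0,0,0,0,85]
    - [0,0,0,0,0,0,85]
    - [0,0,15,0,0,0,85]
    - [0,0,40,0,0,0,85]
    - [0,0,80,0,0,0,85]
    - [0,0,120,0,0,0,85]
    - [-20,0,160,0,0,0,85]
    - [-60,0,200,0,0,0,85]
    - [-60,0,200,0,0,0,85]

```text
clock: 24.95
tcp_pos: [0.4885, -0.2317, 0.32]
orientation: [0.434, 3.105, -0.007]
contact_force: [0.7, -0.7, -0.2]
grip_width: 0.085
```

Call:
play_rows:
  plan:
    - [-10,0,50,0,0,0,85]
    - [-10,0,50,0,0,0,85]
    - [-10,0,50,0,0,0,85]
    - [-10,0,50,0,0,0,85]
    - [-10,0,50,0,0,0,85]
    - [-10,0,50,0,0,0,85]
    - [-10,0,50,0,0,0,85]
    - [-10,0,50,0,0,0,85]
    - [-10,0,50,0,0,0,85]
    - [-10,0,50,0,0,0,85]

```text
clock: 25.95
tcp_pos: [0.4789, -0.2313, 0.3643]
orientation: [-0.433, -3.111, -0.0]
contact_force: [-0.0, -0.0, 0.1]
grip_width: 0.085
```

Run:
```python
from h import *
import pickle
for n in ["wrist","top","scene"]:
    f=r.grab_frame(n); save(f,n+"15.png"); pickle.dump(f,open(n+"15.pkl","wb"))
    if n=="scene": cv2.imwrite("pics/sc15z.png",cv2.resize(f["color"][110:250,130:350],None,fx=3.6,fy=3.6,interpolation=cv2.INTER_CUBIC));cv2.imwrite("pics/sc15zz.png",cv2.resize(f["color"][140:205,265:325],None,fx=9,fy=9,interpolation=cv2.INTER_CUBIC))
    o=r.get_obs(); print(o["clock"],o["tcp_pos"].round(4),o["grip_width"],o["contact_force"].round(1))
```

```text
26.0 [ 0.4789 -0.2313  0.3643] 0.08526660800624464 [-0.3 -0.6  0.5]
26.05 [ 0.4789 -0.2313  0.3643] 0.08484376329180268 [-0.  -0.3  0.7]
26.1 [ 0.4789 -0.2314  0.3643] 0.08471125202972407 [-0.2 -1.5 -0.5]
```

View pics/wrist15.png

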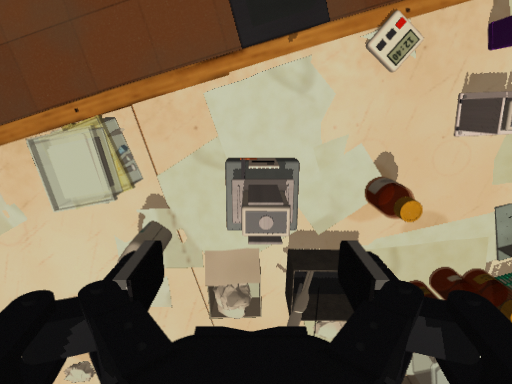

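View pics/sc15z.png

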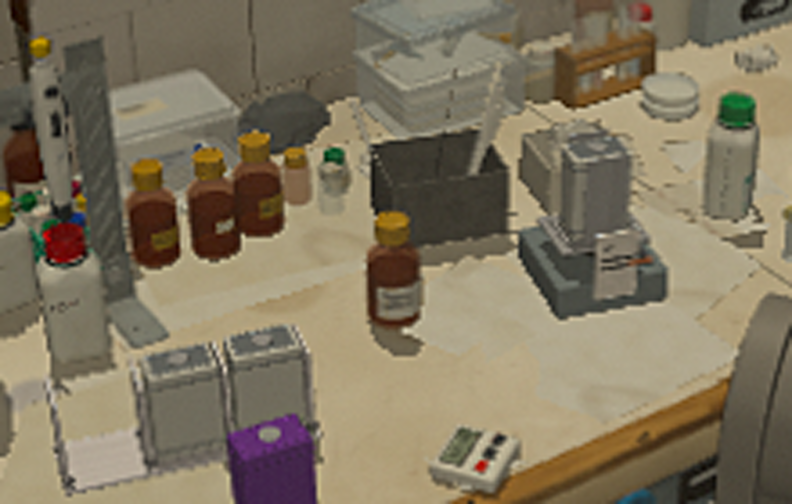

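View pics/sc15zz.png

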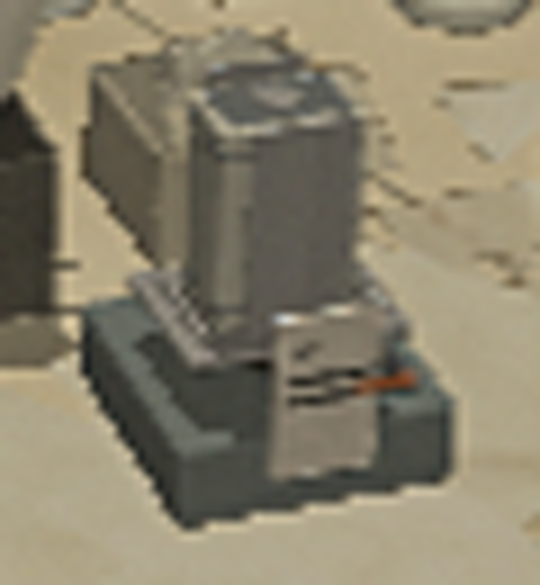

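View pics/top15.png

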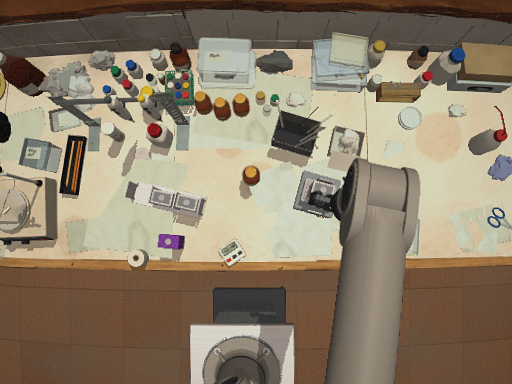

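The pointer sits between the marks, the other two cartridges are in the rack, and nothing else has moved. Last numeric check: lid and cheek heights, centring, and the rack cartridges.

Run:
```python
from h import *
import pickle
f=pickle.load(open("wrist15.pkl","rb")); z=f["z_map"]
P=np.array([np.r_[u,v,deproj(f,u,v)] for v in range(145,262) for u in range(205,315) if z[v,u]>0])
for lo,hi,n in [(.148,.1575,"lid"),(.1575,.17,"cheek"),(.058,.070,"pan")]:
    s=P[(P[:,4]>lo)&(P[:,4]<hi)]; rc=cv2.minAreaRect((s[:,2:4]*1000).astype(np.float32)); print(n,len(s),np.median(s[:,4]).round(4),np.round(rc[0],1),np.round(rc[1],1),round(rc[2],1))
print(deproj(f,265,224).round(4))
t=pickle.load(open("top15.pkl","rb")); t0=pickle.load(open("top0.pkl","rb"))
for u,v in [(160,198),(186,202),(154,198),(192,204),(251,175),(231,251),(138,258),(154,130),(389,180)]: print(u,v,deproj(t,u,v).round(4),deproj(t0,u,v).round(4))
```

```text
lid 1592 0.1555 [ 548.3 -231.8] [62.3 56.5] 72.6
cheek 278 0.1586 [ 548.8 -233. ] [46.7 56.9] 73.6
pan 1743 0.0648 [ 574.7 -251.6] [113.4 193.4] 52.9
[ 0.5504 -0.2329  0.1566]
160 198 [0.5316 0.2314 0.0985] [0.5314 0.231  0.1003]
186 202 [0.5196 0.1549 0.0993] [0.5197 0.1551 0.0984]
154 198 [0.5317 0.2492 0.0983] [0.5319 0.2498 0.0962]
192 204 [0.5146 0.1391 0.0893] [0.5139 0.1376 0.0979]
251 175 [ 0.5954 -0.033   0.11  ] [ 0.5954 -0.0329  0.1099]
231 251 [0.3767 0.0305 0.0191] [0.3766 0.0308 0.0147]
138 258 [0.3562 0.3071 0.0522] [0.356  0.3083 0.0484]
154 130 [0.7263 0.2472 0.1283] [0.7256 0.2466 0.1308]
389 180 [ 0.4933 -0.234   0.7313] [ 0.5757 -0.4248  0.1354]
```

```bash
python3 -c "
from bench import r
print(r.hand_in()); print(r.get_obs()['clock'])"
```

```text
the job is handed in; nothing more can be done
None
the job is handed in; nothing more can be done
```

The correctly filled cartridge is standing in the scale's holder with the pointer between the two long marks, and I handed the job in just after 26 s on the clock. It was the one in the rack's left (+y) bay.

**Weighing:** I lifted all three and read the wrist force. The right one read about 6.2 N (over-filled), the middle one about 2.3 N (under-filled), and the left one about 4.0 N (correct). The right and middle ones went back in their bays. I put the left one down on clear bench, took it again by its y faces and lowered it into the holder.

**Last checks:**
- **Pan:** it rests at about z = 0.065 m, which is about 19 mm of travel.
- **Cartridge on the pan:** the lid is at about 0.155 m, so it is fully down, and it is centred within about 2 mm.
- **Other two cartridges:** both stand upright in the rack with their tops where they were at the start.
- **Bystanders:** the amber and red bottles, roll and timer had not moved measurably. The arm hid the green bottle from the top camera at the end, but the scene picture shows it standing in place.
- **Gripper:** it was open, clear of everything and reading close to zero force.

No check failed or disagreed.

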